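# Cock and fire the spring impact tester with the hooked rod

## Robot

A 6-joint arm with a two-finger parallel gripper is mounted at the origin on the work surface. World frame = base frame: x ahead of the robot, y to its left, z up, the work surface at z = 0. Lengths are in m, angles in degrees, forces in N, time in s.
With the tool pointing down it reaches from about 0.275 to 0.75 m from the base axis. Payload 10.2 kg.
Tool frame: the origin (TCP) lies midway between the tips of the shut fingers; the grasp point (between the pads) lies 19 mm behind it; z points along the fingers, y is the direction in which the jaws open and shut (so a half turn about z gives the same grasp; the last joint's range is limited). The gripper opens to 88 mm and grips with 3 to 60 N. Pads are 18 mm wide; open, the fingers measure 123 mm over their backs; the gripper's body (75 mm by 187 mm) begins 45 mm behind the grasp point.
Start: joints at [-83.045, 17.928, 85.812, -0, 76.261, -12.8], TCP at [0.177, -0.494, 0.239] pointing down, gripper open.
Joint ranges: [-168.41, 168.41], [-55.51, 124.54], [10.69, 146.95], [-70.63, 250.63], [1, 178], [-165.06, 165.06]. Speed limits (degrees/s): [136.94, 136.94, 172.46, 180, 180, 180].

## Interface

Orientations are given as [roll, pitch, yaw] about the fixed x, y, z axes, in that order (R = Rz(yaw) Ry(pitch) Rx(roll)).
In Python, from workcell import manip gives the robot as it stands.
- The arm moves only by the tool jog_arm, never from a script. Its argument "steps" is one flat list of numbers, 6 for each row, row after row: the shift along the tool's x, y, z in m, then the turn, a rotation vector about the tool's x, y, z in rad. In form: [x, y, z, wx, wy, wz, x, y, z, wx, wy, wz, ...]. A call has 1 to 10 rows; each row shifts and turns the pose as measured when the row begins, along the tool's axes as they then stand; what a row does not reach is not made up. A row lasts 1/12 s, in which the tool goes at most 41.7 mm and 7.16 degrees, less where a joint would pass 70% of its speed; a pose out of reach is approached as far as the arm can. A call is refused whole if a number of a shift passes 0.0417 or a number of a turn 0.125, either way. A call with a gripper value outside its range is refused whole. "grip" is the finger opening in m, from 0 to 0.0881, set as the call begins (left out, the last holds). The fingers move at their own pace and stop on an object; "newtons" is the grip in N (left out, the last holds). Time passes only in rows, so rows that do not move let the fingers close. It gives the time, the measured TCP pose, the force and the opening at its end, in the units of the state.
- manip.observe(): the state, without advancing time (a new reading comes with each control period).
- manip.camera(name): name is "scene" or "top" or "wrist"; returns a dict with "color" (384x512x3 uint8, blue, green, red), "fx", "fy", "cx", "cy" (pixels), "pose" (4x4, takes a point from camera to world coordinates); the wrist camera has in their place "T_tool_cam" (4x4, takes a point from camera to tool coordinates, whose origin is the TCP and whose axes are the flange's). Camera axes: x right, y down, z forward; pixel columns grow to the right and rows downward; lengths in m; the calibration is good to about 2 mm. A picture is of the moment at which its call begins: read the wrist's pose just before it. There is no depth.
- manip.finish_job(): hands the job in, once; it reports no verdict.
The state is a dict: "clock": time; "qpos": joint angles; "joint_velocities": joint speeds; "joint_torque": joint torques, N m; "position": TCP position; "orientation": TCP orientation; "force": force on the tool from outside, world axes, zero at the start; "ft_torque": the same for the moment, N m; "opening": finger opening in m.
Only numpy, scipy, OpenCV 4.12 (cv2) and the standard library are available. Lean on these libraries where they do the work, as an engineer would, in place of code of your own. Each camera call takes 0.05 s, during which the arm holds its last target.

## Task

Take the hooked rod from its rest, reach over the impact tester and hook the cross-bar of the sprung bolt between its guards, and draw the bolt back until the sear catches and it stays back by itself; keep the gripper and arm off the bolt. Lay the rod back in both cradles of its rest as it was, and only then press the trip button to fire the tester. Leave the bottle, jar and dish where they stand.

Things in the scene. Friction and masses are not known exactly. Their poses are not given: they have to be found in the camera images.
- rod_grip (a point): Centre of the hooked rod's black handle, on the rod's axis; the balance point lies 27 mm ahead: grip here from above, firmly (about 40 N). Handle 16 mm wide (own y), 20 mm tall (own z), from 90 mm behind this point to 60 mm ahead along own x; behind it a steel pommel 18 mm thick and 18 mm long. Starts level in the rest, hook leg down.
- rod: The hooked rod, loose, about 0.26 kg; origin and axes those of rod_grip. Ahead of the handle a steel rod of 8 mm diameter runs along own +x to 270 mm from the origin and there bends square down (own -z) into the hook leg, also 8 mm thick, ending 44 mm below the axis.
- rod_hook (a point): Lower end of the rod's hook leg: 270 mm ahead of rod_grip along the rod and 44 mm below the rod's axis.
- rest: Fixed aluminium rod rest. Origin on the table below the handle centre's place; own x towards the hook. Two U cradles 12 mm thick: at x -60 mm for the handle (slot 30 mm wide, floor 65 mm high) and +130 mm for the steel rod (slot 22 mm, floor 71 mm); cheeks rise 22 mm more. Base 260 x 80 x 10 mm. The lying rod's axis is level, 75 mm above the table.
- tester: Fixed grey impact tester, base 330 x 110 x 12 mm; origin on the table under its middle, own +x from the trip-button end (near the robot) to the anvil (far). Along x: spring barrel -90 to -30 mm (top 82 mm), bolt rod (top 70 mm), anvil face at +111 mm (top 91 mm). Clear guards at y +-47 mm, x -30 to +110 mm, top 110 mm. Open above.
- bolt_bar (a point): Centre of the bolt's cross-bar: steel, 8 mm diameter, 60 mm long along the tester's y, 100 mm above the table on two thin stems; moves with the bolt. Bolt forward: 50 mm from the tester's origin towards the anvil, with 55 mm free beyond the bar for the hook leg. Axes as the tester's.
- bolt (a joint): Travel of the sprung bolt (m): 0 = forward against the coupon on the anvil, grows as it is drawn towards the button end (tester -x). Spring 2.5 N at 0, 7 N at the end; the sear adds about 1 N between 0.018 and 0.034. The sear snaps up at about 0.050: draw to 0.053 or more; let go, the bolt stays at 0.050. Hard stop at 0.062.
- trip_top (a point): Middle of the top of the trip button: black, round, 28 mm diameter, 135 mm from the tester's origin towards the robot end, top 76 mm above the table when up, on a housing 36 x 50 mm, 55 mm high.
- trip (a joint): Travel of the trip button (m): 0 = up, grows as it is pressed straight down, to 0.012. Sprung, 2 N at first to 5 N fully down. Pressed by about 0.007 to 0.009 it frees the cocked bolt, which shoots forward; the button springs back up when let go.
- amber: Bystander: amber bottle, 52 mm diameter, 100 mm high, standing in a white tray 220 x 130 x 30 mm; origin at the centre of its underside.
- jar: Bystander: clear jar with a lid, 60 mm diameter, 85 mm high, in the same tray; origin at the centre of its underside.
- dish: Bystander: low glass dish, 90 mm diameter, 18 mm high, on the table; origin at the centre of its underside.

How it is judged (in metres and radians):
On the way, in this order (a step that is already met when the one before it is completed fails the run):
1. the bolt is drawn back past its sear (value of joint bolt above 0.046 m), for 0.2 s.
2. the rod lies released in its rest and the bolt stays cocked on its sear (x of rod_grip in the frame of rest between -0.03 and 0.03 m and y of rod_grip in the frame of rest between -0.014 and 0.014 m and z of rod_grip in the frame of rest between 0.067 and 0.083 m and x of rod_hook in the frame of rest above 0.2 m and angle between rod_grip's own z axis and vertical below 0.2 rad and angle between the x axis of rod_grip and the x axis of rest, either way round below 0.15 rad and contact force between the fingers and rod below 0.1 N and value of joint bolt above 0.046 m), for 0.2 s.
3. the trip button is pressed and the bolt shoots forward (value of joint bolt below 0.005 m), for 0.1 s.
At the end, for the whole second after the job is handed in: Bolt forward (under 5 mm), button up (under 3 mm); rod still, released, in both cradles, hook leg down: handle centre within 30 mm along and 14 mm across the rest, 67 to 83 mm high, within 0.15 rad of the rest's direction, upright within 0.2 rad (x of rod_grip in the frame of rest between -0.03 and 0.03 m and y of rod_grip in the frame of rest between -0.014 and 0.014 m and z of rod_grip in the frame of rest between 0.067 and 0.083 m and x of rod_hook in the frame of rest above 0.2 m and angle between rod_grip's own z axis and vertical below 0.2 rad and angle between the x axis of rod_grip and the x axis of rest, either way round below 0.15 rad and contact force between the fingers and rod below 0.1 N and value of joint bolt below 0.005 m and value of joint trip below 0.003 m and linear speed of rod below 0.02 m/s); the robot touches nothing.
It fails at once if the fingers or the arm touch the bolt (contact force between any of the fingers, the arm and bolt above 0.5 N).
It fails at once if the bottle, jar or dish is moved by more than 30 mm or knocked over (distance of any of amber, jar, dish from where it was at the start of the episode above 0.03 m or angle between any of amber, jar, dish's own z axis and vertical above 0.5 rad).
It also fails if it takes over 58 s, if anything falls off the work surface, if the arm or the gripper's body presses on something with over 40 N, if the wrist force passes 120 N, or if a joint passes its speed limit or range.

## Working session

There is one attempt and no reset: what is moved stays moved. The work goes in short steps, Python scripts to look and compute and a tool call to move; the robot and the scene stay as the last step left them, time stands still between calls to the robot, and variables do not carry over. Pictures are saved under pics/ and viewed, and the job is handed in when it is done.

Besides the shell and the picture viewer there is one more tool, called after "Request:" as name(argument=value, ...) on one line, values as JSON. jog_arm: Moves the arm, as the interface text tells. Its arguments: {"type":"object","properties":{"steps":{"type":"array"},"grip":{"type":"number"},"newtons":{"type":"number"}},"required":["steps"]}

```bash
mkdir -p pics; ls; python3 - <<'E'
from workcell import manip
import cv2,numpy as np,json
s=manip.observe();print(s)
for n in("scene","top"):
    c=manip.camera(n);cv2.imwrite(f"pics/{n}0.png",c["color"]);np.save(f"{n}.npy",c["pose"]);print(n,c["fx"],c["fy"],c["cx"],c["cy"],np.round(c["pose"],4).tolist())
E
```

```text
pics
{'clock': 0.0, 'qpos': array([-8.30441413e+01,  1.79574665e+01,  8.58535115e+01, -3.90876105e-04,
        7.62606442e+01, -1.28002546e+01]), 'joint_velocities': array([ 0.05373824, -0.03529428, -0.06903689, -0.09583919,  0.0378365 ,
        0.09542148]), 'joint_torque': array([ 1.12892689e-03, -4.02204573e+01, -2.52267998e+01,  6.95524807e-02,
        3.52266594e-02, -1.33716212e-04]), 'position': array([ 0.17741227, -0.49385489,  0.238182  ]), 'orientation': array([-1.79930074e+02, -1.54979614e-02,  1.97561969e+01]), 'force': array([-0.74173145,  0.32824989, -0.70163486]), 'ft_torque': array([-0.01302208, -0.00601685,  0.019717  ]), 'opening': 0.08823874569532583}
scene 353.85964427441587 353.85964427441587 253.6397457191909 192.74745193280964 [[-0.8585, 0.2735, -0.4339, 0.9821], [0.5129, 0.4611, -0.7241, 0.6798], [0.0021, -0.8441, -0.5361, 0.5949], [0.0, 0.0, 0.0, 1.0]]
top 470.3432739313813 470.3432739313813 254.94970675205334 187.04454661199284 [[0.0265, -0.9906, 0.134, 0.4442], [-0.9996, -0.0263, 0.0034, -0.0011], [0.0002, -0.134, -0.991, 1.3095], [0.0, 0.0, 0.0, 1.0]]
```

View pics/top0.png

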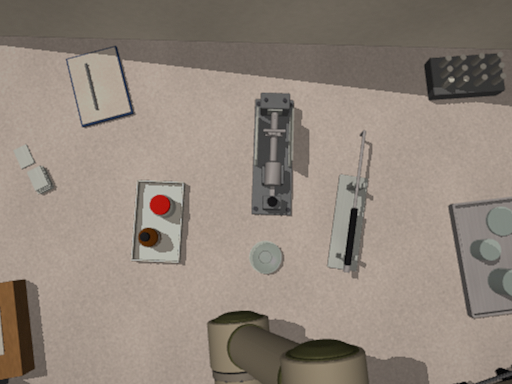

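View pics/scene0.png

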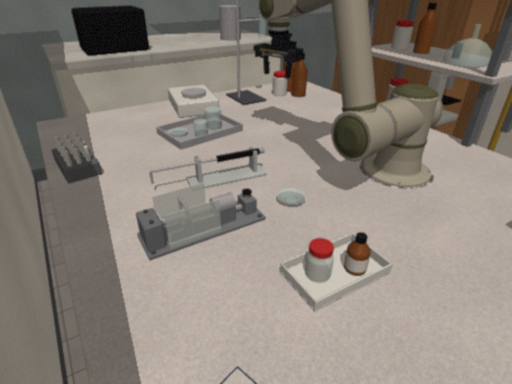

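```bash
python3 - <<'E'
import cv2
a=cv2.imread("pics/top0.png")
cv2.imwrite("pics/top_a.png",cv2.resize(a[180:360,250:450],None,fx=4,fy=4,interpolation=cv2.INTER_CUBIC)[:600])
cv2.imwrite("pics/top_b.png",cv2.resize(a[80:280,150:350],None,fx=3,fy=3,interpolation=cv2.INTER_CUBIC))
E
```

```text
(no output)
```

The top view shows the tester upright at columns 252-294, rows 93-216. The rod rest is at columns 328-368, rows 130-272, the dish at (267,258), and the tray at (160,222). I'll enlarge crops of the tester and the rest next.

```bash
python3 - <<'E'
import cv2
a=cv2.imread("pics/top0.png")
def crop(n,x0,y0,x1,y1,f):
    b=cv2.resize(a[y0:y1,x0:x1],None,fx=f,fy=f,interpolation=cv2.INTER_CUBIC)
    for i in range(x0,x1,10): cv2.putText(b,str(i),((i-x0)*f,8),0,.3,(0,0,255));cv2.line(b,((i-x0)*f,10),((i-x0)*f,14),(0,0,255),1)
    for i in range(y0,y1,10): cv2.putText(b,str(i),(0,(i-y0)*f+4),0,.3,(0,0,255));cv2.line(b,(20,(i-y0)*f),(24,(i-y0)*f),(0,0,255),1)
    cv2.imwrite(n,b)
crop("pics/c1.png",235,85,310,225,4)
crop("pics/c2.png",315,120,385,280,3)
crop("pics/c1b.png",240,85,305,150,8)
E
```

```text
(no output)
```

View pics/c1.png

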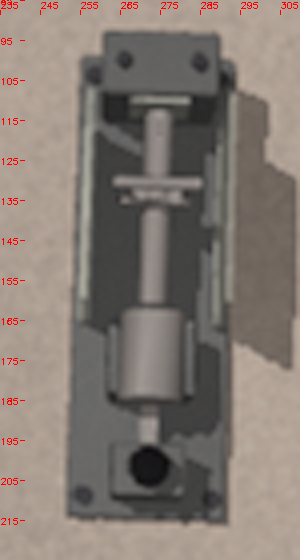

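View pics/c2.png

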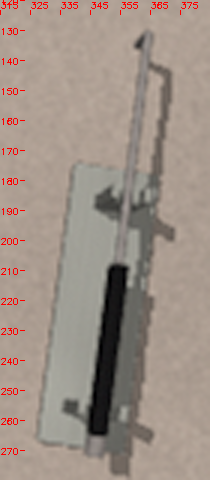

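View pics/c1b.png

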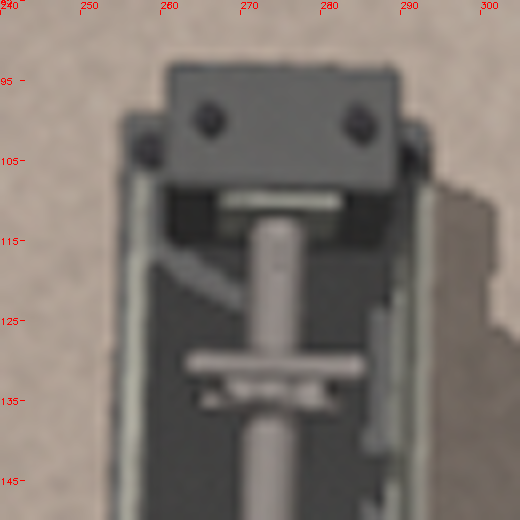

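```bash
cat > h.py <<'E'
import numpy as np
K={'top':(470.343,254.95,187.045),'scene':(353.86,253.64,192.747)}
def ray(cam,u,v,z):
    P=np.load(f"{cam}.npy");f,cx,cy=K[cam]
    d=P[:3,:3]@np.array([(u-cx)/f,(v-cy)/f,1]);return P[:3,3]+d*(z-P[2,3])/d[2]
def proj(cam,p):
    P=np.load(f"{cam}.npy");f,cx,cy=K[cam]
    q=P[:3,:3].T@(np.array(p)-P[:3,3]);return q[0]/q[2]*f+cx,q[1]/q[2]*f+cy
E
python3 - <<'E'
from h import *
for n,u,v,z in [('barL',263.0,130,.1),('barR',285.2,130.3,.1),('bar',274.0,130.2,.1),('button',271.9,201.4,.076),('baseNL',251.5,214.2,.012),('baseNR',291.8,215.2,.012),
 ('pommel back',345.7,271,.075),('handle back',347,264.6,.08),('handle front',354.5,208,.08),('hook',364.1,131.3,.079),('restNL',327.3,267.5,.01),('restFL',340.5,174.3,.01),('dish',267,258,.018),('amber',149,237,.1),('jar',160,205,.085)]:
    print(n,np.round(ray('top',u,v,z),4))
a=ray('top',274.,130.2,.1);b=ray('top',271.9,201.4,.076);d=a-b;print(np.hypot(d[0],d[1]),np.degrees(np.arctan2(d[1],d[0])))
h=ray('top',347,264.6,.08);g=ray('top',364.1,131.3,.079);d=g-h;L=np.hypot(*d[:2]);print(L,np.degrees(np.arctan2(d[1],d[0])),h+d*90/364)
E
```

```text
barL [ 0.76   -0.0142  0.1   ]
barR [ 0.7608 -0.0727  0.1   ]
bar [ 0.7603 -0.0432  0.1   ]
button [ 0.5739 -0.0426  0.076 ]
baseNL [0.5436 0.0108 0.012 ]
baseNR [ 0.5438 -0.1005  0.012 ]
pommel back [ 0.3983 -0.2373  0.075 ]
handle back [ 0.4148 -0.2397  0.08  ]
handle front [ 0.5619 -0.2593  0.08  ]
hook [ 0.7692 -0.2856  0.079 ]
restNL [ 0.4039 -0.1996  0.01  ]
restFL [ 0.6622 -0.235   0.01  ]
dish [ 0.4253 -0.0346  0.018 ]
amber [0.4716 0.2705 0.1   ]
jar [0.5558 0.2499 0.085 ]
0.18633841897412887 -0.1948059688630544
0.3573157758296911 -7.38821755205903 [ 0.50242225 -0.25105627  0.07975275]
```

Checks: bar to button measures 186 mm (185 expected) and the bar is 58.5 mm long (60 expected). The tester's yaw is about 0. The rod grip is near (0.503, -0.251) with yaw about -7.5°. I'll move above the handle.

Request:
jog_arm(steps=[0,0,0,0,0,0.119,0,0,0,0,0,0.119,0,0,0,0,0,0.119,0,0,0,0,0,0.119,0.029,-0.028,0,0,0,0,0.029,-0.028,0,0,0,0,0.029,-0.028,0,0,0,0,0.029,-0.028,0,0,0,0,0.029,-0.028,0,0,0,0,0.029,-0.028,0,0,0,0], grip=0.06, newtons=45)

```text
clock: 0.93
position: [0.3765, -0.3527, 0.2349]
orientation: [-179.6, 0.2, -9.7]
force: [0.1, -0.5, 0.1]
opening: 0.0604
```

Request:
jog_arm(steps=[0.022,-0.024,0,0,0,-0.035,0.022,-0.024,0,0,0,0,0.022,-0.024,0,0,0,0,0.022,-0.024,0,0,0,0,0.022,-0.024,0,0,0,0,0,0,0,0,0,0])

```text
clock: 1.43
position: [0.5114, -0.2373, 0.2334]
orientation: [-179.4, 0.4, -7.2]
force: [-0.3, 0.4, 0.5]
opening: 0.0601
```

```bash
cat > w.py <<'E'
from workcell import manip
import cv2,numpy as np,sys,json
from scipy.spatial.transform import Rotation as R
s=manip.observe();c=manip.camera("wrist")
T=np.eye(4);T[:3,:3]=R.from_euler('xyz',s['orientation'],degrees=True).as_matrix();T[:3,3]=s['position']
np.save("wrist.npy",T@c["T_tool_cam"]);np.save("wk.npy",[c["fx"],c["cx"],c["cy"]])
cv2.imwrite(f"pics/{sys.argv[1]}.png",c["color"]);print(s['clock'],np.round(s['position'],4),np.round(s['orientation'],2),c["fx"],np.round(c["T_tool_cam"],3).tolist())
E
cat >> h.py <<'E'
import os
if os.path.exists('wk.npy'): K['wrist']=tuple(np.load('wk.npy'))
E
python3 w.py w1
```

```text
1.4333 [ 0.5114 -0.2373  0.2334] [-179.43    0.35   -7.2 ] 289.03687915166165 [[0.001, -0.95, -0.311, 0.081], [1.0, 0.001, -0.001, -0.001], [0.001, -0.311, 0.95, -0.146], [0.0, 0.0, 0.0, 1.0]]
```

View pics/w1.png

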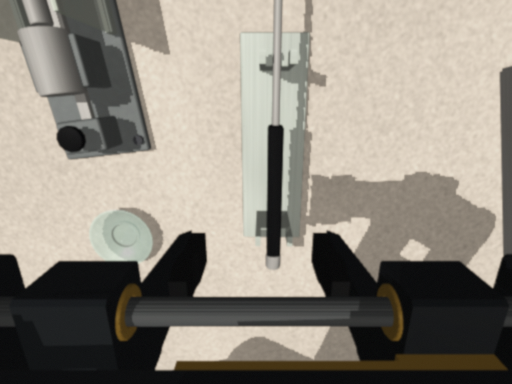

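The wrist view shows the handle's front at (275,126) and its back at (273,255). The pommel ends at (272,268), the button is at (71,138) and the dish at (123,235).

```bash
python3 - <<'E'
from h import *
for n,u,v,z in [('hf',275.5,126.5,.083),('hb',273,255.5,.083),('pb',272.5,268,.075),('rod',277.5,5,.079),('button',71,138,.076),('dish',123,235,.018)]:
    print(n,np.round(ray('wrist',u,v,z),4))
b=ray('wrist',273,255.5,.085);f=ray('wrist',275.5,126.5,.085);d=f-b;print(np.hypot(*d[:2]),np.degrees(np.arctan2(d[1],d[0])),b+.6*d)
f=ray('wrist',277.5,5,.079);d=f-ray('wrist',273,255.5,.085);print(np.degrees(np.arctan2(d[1],d[0])))
E
```

```text
hf [ 0.5608 -0.2574  0.083 ]
hb [ 0.4146 -0.2389  0.083 ]
pb [ 0.3926 -0.2361  0.075 ]
rod [ 0.6667 -0.2708  0.079 ]
button [ 0.5747 -0.0439  0.076 ]
dish [ 0.4324 -0.0329  0.018 ]
0.14637714596905546 -7.240353654044859 [ 0.50290237 -0.24999063  0.085     ]
-7.230551951377746
```

Request:
jog_arm(steps=[-0.0075,0.014,0,-0.01,0.006,0,0,0,0.03,0,0,0,0,0,0.03,0,0,0,0,0,0.03,0,0,0,0,0,0.02,0,0,0,0,0,0,0,0,0])

```text
clock: 1.98
position: [0.4938, -0.2612, 0.1202]
orientation: [179.6, -0.1, -7.5]
force: [-0.8, -0.1, -0.3]
opening: 0.0602
```

Request:
jog_arm(steps=[0.007,-0.011,0,0.005,0,-0.003,0,0,0,0,0,0,0,0,0,0,0,0])

```text
clock: 2.23
position: [0.501, -0.2539, 0.1223]
orientation: [179.8, -0.2, -7.6]
force: [0.3, 0.3, 1.0]
opening: 0.0598
```

Request:
jog_arm(steps=[0.001,-0.0036,0.02,0.003,0,-0.006,0,0,0.02,0,0,0,0,0,0.015,0,0,0,0,0,0.008,0,0,0,0,0,0,0,0,0])

```text
clock: 2.65
position: [0.5061, -0.2538, 0.0651]
orientation: [179.5, -0.9, -7.1]
force: [-0.5, 0.1, -0.1]
opening: 0.0601
```

```bash
python3 w.py w2
```

```text
2.65 [ 0.5061 -0.2538  0.0651] [179.51  -0.91  -7.15] 289.03687915166165 [[0.001, -0.95, -0.311, 0.081], [1.0, 0.001, -0.001, -0.001], [0.001, -0.311, 0.95, -0.146], [0.0, 0.0, 0.0, 1.0]]
```

View pics/w2.png

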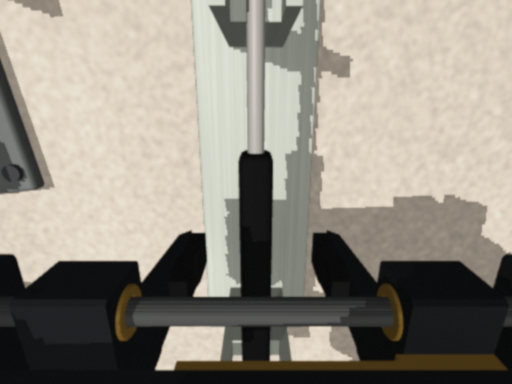

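```bash
python3 - <<'E'
from h import *
f=ray('wrist',256,152.5,.083);r=ray('wrist',256.5,5,.079);d=r-f
print(f,r,np.degrees(np.arctan2(d[1],d[0])))
E
```

```text
[ 0.56291839 -0.25812322  0.083     ] [ 0.62133484 -0.26577937  0.079     ] -7.466714067974894
```

Request:
jog_arm(steps=[-0.002,0,0.009,0.008,-0.012,0,0,0,0,0,0,0,0,0,0,0,0,0])

```text
clock: 2.95
position: [0.5057, -0.2549, 0.0593]
orientation: [179.8, -0.4, -7.1]
force: [1.0, 0.4, -0.8]
opening: 0.06
```

Request:
jog_arm(steps=[-0.002,-0.002,0.003,0.004,-0.006,0.004,0,0,0,0,0,0,0,0,0,0,0,0])

```text
clock: 3.2
position: [0.5042, -0.2529, 0.0571]
orientation: [-180.0, -0.2, -7.4]
force: [0.1, -0.3, -0.2]
opening: 0.06
```

Request:
jog_arm(steps=[0,0,0,0,0,0,0,0,0,0,0,0,0,0,0,0,0,0,0,0,0,0,0,0,0,0,0,0,0,0,0,0,0,0,0,0], grip=0, newtons=45)

```text
clock: 3.7
position: [0.5044, -0.2529, 0.0576]
orientation: [-180.0, -0.2, -7.4]
force: [-0.7, -0.4, 0.2]
opening: 0.0222
```

Request:
jog_arm(steps=[0,0,0,0,0,0,0,0,0,0,0,0,0,0,0,0,0,0,0,0,0,0,0,0])

```text
clock: 4.03
position: [0.5044, -0.2529, 0.0576]
orientation: [-180.0, -0.2, -7.4]
force: [0.7, -0.1, 0.0]
opening: 0.0154
```

```bash
python3 w.py w3;python3 - <<'E'
from workcell import manip
import cv2
c=manip.camera("top");cv2.imwrite("pics/t3.png",cv2.resize(c["color"][120:290,230:400],None,fx=3.5,fy=3.5,interpolation=cv2.INTER_CUBIC))
E
```

```text
4.0333 [ 0.5044 -0.2529  0.0576] [-179.99   -0.19   -7.36] 289.03687915166165 [[0.001, -0.95, -0.311, 0.081], [1.0, 0.001, -0.001, -0.001], [0.001, -0.311, 0.95, -0.146], [0.0, 0.0, 0.0, 1.0]]
```

View pics/w3.png

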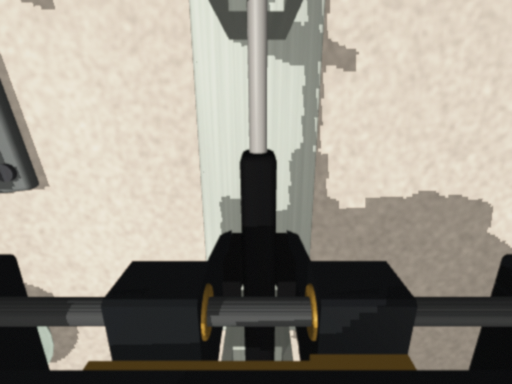

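View pics/t3.png

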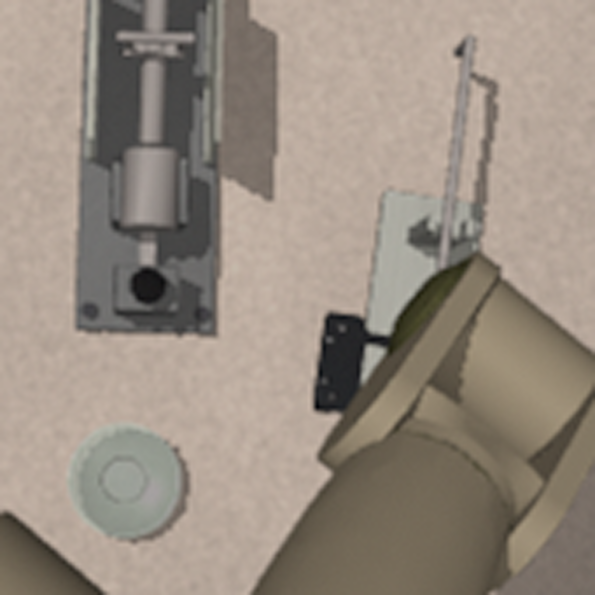

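The grasp looks good: opening is 15.4 mm and the handle is centred. The return pose is TCP (0.5044, -0.2529, 0.0576) at yaw -7.4. Now lifting.

Request:
jog_arm(steps=[0,0,-0.01,0,0,0,0,0,-0.02,0,0,0,0,0,-0.03,0,0,0,0,0,-0.03,0,0,0,0,0,-0.03,0,0,0,0,0,-0.02,0,0,0,0,0,0,0,0,0,0,0,0,0,0,0])

```text
clock: 4.8
position: [0.5018, -0.2513, 0.2042]
orientation: [-179.8, 0.2, -7.4]
force: [-0.4, 0.9, -3.0]
opening: 0.0154
```

```bash
python3 w.py w4
```

```text
4.8 [ 0.5018 -0.2513  0.2042] [-179.75    0.22   -7.42] 289.03687915166165 [[0.001, -0.95, -0.311, 0.081], [1.0, 0.001, -0.001, -0.001], [0.001, -0.311, 0.95, -0.146], [0.0, 0.0, 0.0, 1.0]]
```

View pics/w4.png

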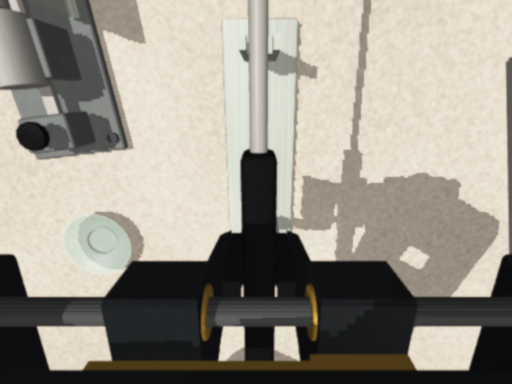

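Request:
jog_arm(steps=[0,-0.02,0,0,0,-0.0215,0,-0.03,0,0,0,-0.0215,0,-0.035,0,0,0,-0.0215,0,-0.035,0,0,0,-0.0215,0,-0.035,0,0,0,-0.0215,0,-0.03,0,0,0,-0.0215,0,-0.012,0,0,0,0,0,0,0,0,0,0,0,0,0,0,0,0])

```text
clock: 5.6
position: [0.509, -0.0453, 0.1895]
orientation: [-179.1, 1.6, 0.1]
force: [-0.3, 0.1, -2.4]
opening: 0.0157
```

```bash
cat > t.py <<'E'
from workcell import manip
import cv2,sys
n,x0,y0,x1,y1,f=sys.argv[1],*map(int,sys.argv[2:7])
cam=sys.argv[7] if len(sys.argv)>7 else "top"
print(manip.observe()['position'],manip.observe()['orientation'])
a=manip.camera(cam)["color"]
b=cv2.resize(a[y0:y1,x0:x1],None,fx=f,fy=f,interpolation=cv2.INTER_CUBIC)
for i in range(x0,x1,10): cv2.putText(b,str(i),((i-x0)*f,8),0,.3,(0,0,255));cv2.line(b,((i-x0)*f,10),((i-x0)*f,14),(0,0,255),1)
for i in range(y0,y1,10): cv2.putText(b,str(i),(0,(i-y0)*f+4),0,.3,(0,0,255));cv2.line(b,(20,(i-y0)*f),(24,(i-y0)*f),(0,0,255),1)
cv2.imwrite(f"pics/{n}.png",b)
E
python3 t.py t4 235 80 315 180 6; python3 t.py s4 120 120 280 250 5 scene
```

```text
[ 0.50902962 -0.04526722  0.18951057] [-1.79107608e+02  1.57507150e+00  1.47841607e-01]
[ 0.50894588 -0.04559035  0.18940522] [-1.79092988e+02  1.59547735e+00  1.06054843e-01]
```

View pics/t4.png

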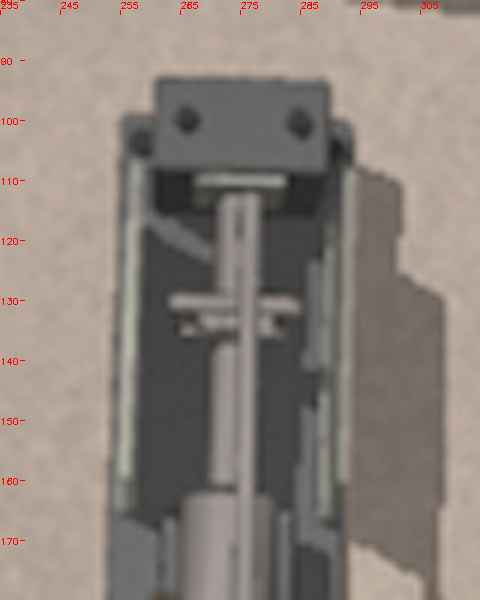

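View pics/s4.png

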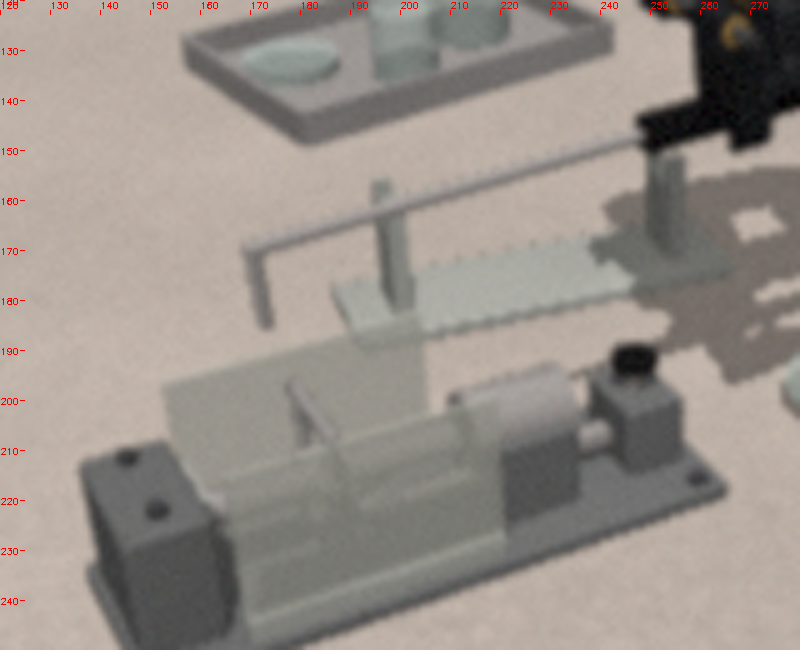

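```bash
python3 - <<'E'
from h import *
for u,v,z in [(276.3,112.2,.205),(276.1,170,.207)]: print(ray('top',u,v,z))
print('scene hook tip', ray('scene',173,185,.157), ray('scene',173,185,.16))
print(ray('scene',170,168.5,.201))
print('bar ends scene',ray('scene',178.3,196,.1),ray('scene',188,212,.1))
E
```

```text
[ 0.77768434 -0.04415853  0.205     ]
[ 0.63540512 -0.0465036   0.207     ]
scene hook tip [ 0.77564314 -0.03945394  0.157     ] [ 0.7770573  -0.03452616  0.16      ]
[ 0.77662357 -0.04161301  0.201     ]
bar ends scene [ 0.75604573 -0.07392409  0.1       ] [0.76134619 0.00505766 0.1       ]
```

Request:
jog_arm(steps=[0.006,0,0,-0.008,0.014,0,0.007,0,0,-0.006,0.012,0,0,0,0.01,0,0,0,0,0,0,0,0,0])

```text
clock: 6.03
position: [0.5242, -0.0501, 0.1786]
orientation: [179.9, -0.1, -0.3]
force: [-1.0, 0.4, -3.2]
opening: 0.0154
```

Request:
jog_arm(steps=[0,-0.006,0,0,0,-0.005,0,0,0.015,0,0,0,0,0,0.015,0,0,0,0,0,0,0,0,0])

```text
clock: 6.37
position: [0.5262, -0.0448, 0.1493]
orientation: [179.9, -0.4, -0.1]
force: [-0.2, -0.2, -2.9]
opening: 0.0154
```

Request:
jog_arm(steps=[-0.002,-0.001,0.012,0.001,-0.006,0,0,0,0.012,0,0,0,0,0,0.01,0,0,0,0,0,0.005,0,0,0,0,0,0,0,0,0])

```text
clock: 6.78
position: [0.5254, -0.0438, 0.1098]
orientation: [179.9, -0.2, -0.1]
force: [-1.0, 0.8, -2.5]
opening: 0.0154
```

```bash
python3 t.py t5 235 80 315 180 6; python3 t.py s5 120 120 280 250 5 scene
```

```text
[ 0.5254259  -0.04375854  0.10975879] [ 1.79865945e+02 -1.95472191e-01 -8.70696592e-02]
[ 0.52560164 -0.04379246  0.1102424 ] [ 1.79858656e+02 -2.28013639e-01 -8.54783535e-02]
```

View pics/t5.png

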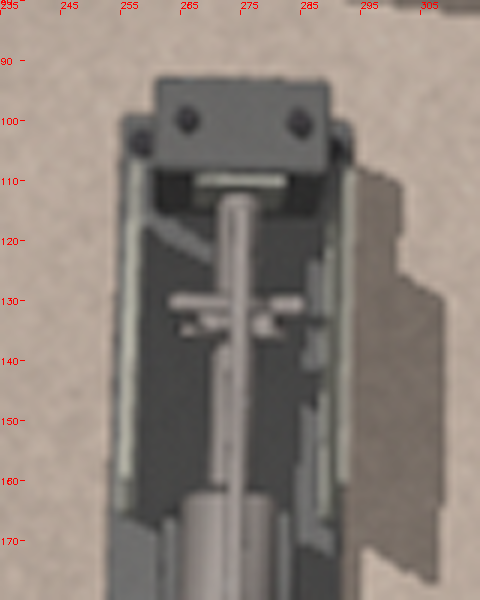

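View pics/s5.png

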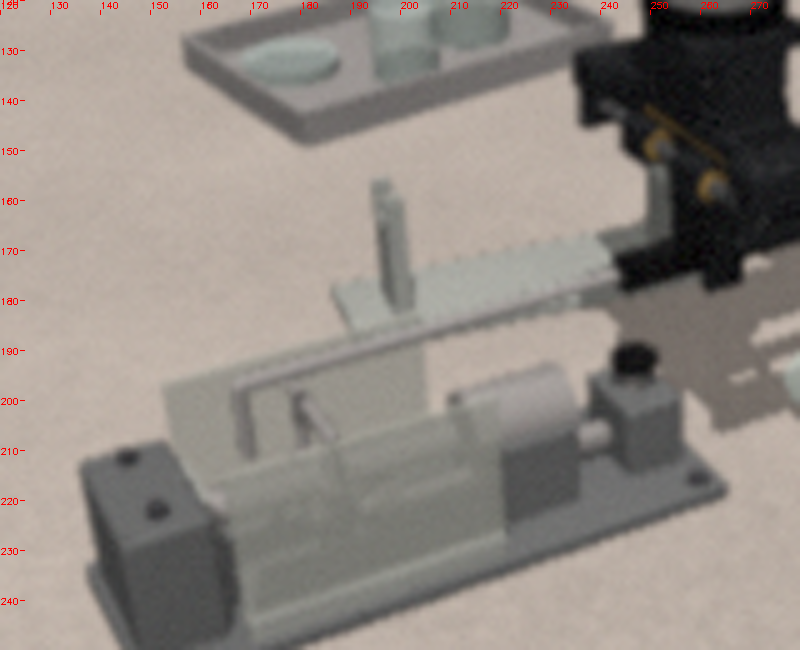

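The hook leg stands about 30 mm beyond the bar, with its tip below the bar. Now drawing back in small rows.

Request:
jog_arm(steps=[-0.004,0,0.002,0,0,0,-0.008,0,0,0,0,0,-0.008,0,0,0,0,0,0,0,0,0,0,0])

```text
clock: 7.22
position: [0.5046, -0.044, 0.1099]
orientation: [179.8, -0.4, -0.1]
force: [-0.7, -0.6, -2.0]
opening: 0.0158
```

Request:
jog_arm(steps=[-0.006,0,0.001,0,-0.004,0,-0.006,0,0,0,0,0,0,0,0,0,0,0])

```text
clock: 7.47
position: [0.492, -0.0442, 0.1098]
orientation: [179.7, -0.4, -0.1]
force: [2.7, -0.0, -2.7]
opening: 0.0156
```

Request:
jog_arm(steps=[-0.008,0,0,0,-0.003,0,-0.008,0,0,0,0,0,-0.008,0,0,0,0,0,-0.006,0,0,0,0,0,0,0,0,0,0,0])

```text
clock: 7.88
position: [0.464, -0.045, 0.1115]
orientation: [179.6, -1.0, -0.1]
force: [4.4, -0.0, -4.6]
opening: 0.0155
```

```bash
python3 t.py t6 235 80 315 180 6; python3 t.py s6 120 120 280 250 5 scene
```

```text
[ 0.46401713 -0.0450412   0.11147409] [ 1.79590869e+02 -9.68015765e-01 -1.12932571e-01]
[ 0.46444281 -0.04509541  0.11154715] [ 1.79587249e+02 -9.79925733e-01 -1.17363043e-01]
```

View pics/t6.png

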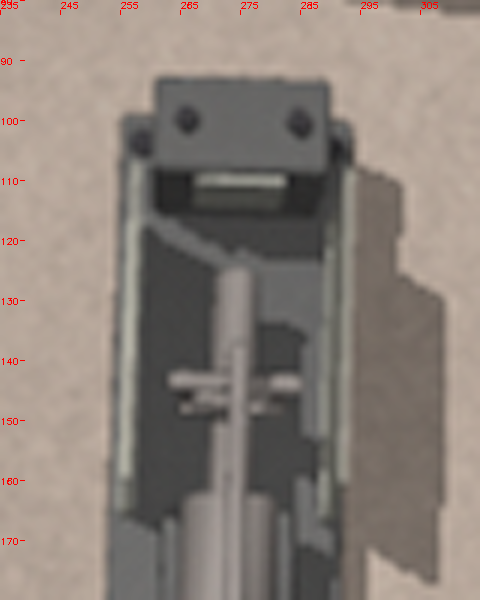

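View pics/s6.png

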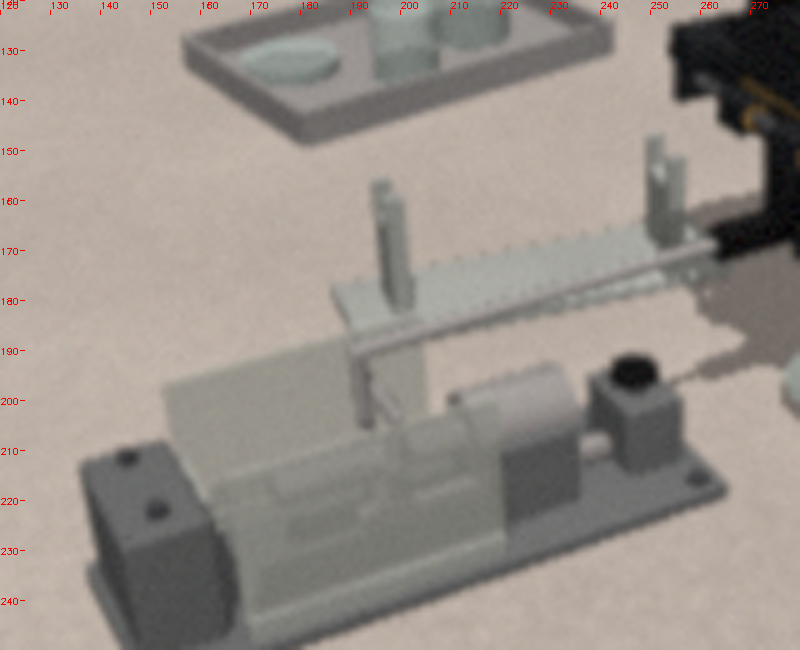

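The bolt is back by about 13.4 px, or 35 mm. I'll correct the tip height and draw about 22 mm more.

Request:
jog_arm(steps=[-0.006,0,0.002,0.003,-0.01,0,-0.006,0,0.001,0,-0.006,0,-0.006,0,0.001,0,-0.004,0,0,0,0,0,0,0])

```text
clock: 8.32
position: [0.4498, -0.0458, 0.1084]
orientation: [179.7, -0.3, -0.1]
force: [4.5, 0.5, -2.8]
opening: 0.0154
```

Request:
jog_arm(steps=[-0.006,0,0,0,-0.004,0,-0.004,0,0,0,-0.002,0,0,0,0,0,0,0,0,0,0,0,0,0])

```text
clock: 8.65
position: [0.4433, -0.0464, 0.1097]
orientation: [179.6, -0.4, -0.1]
force: [6.5, 0.7, -2.6]
opening: 0.0154
```

```bash
python3 t.py t7 235 80 315 180 6
```

```text
[ 0.44325422 -0.04643561  0.10969154] [ 1.79558980e+02 -4.09122389e-01 -8.77546523e-02]
```

View pics/t7.png

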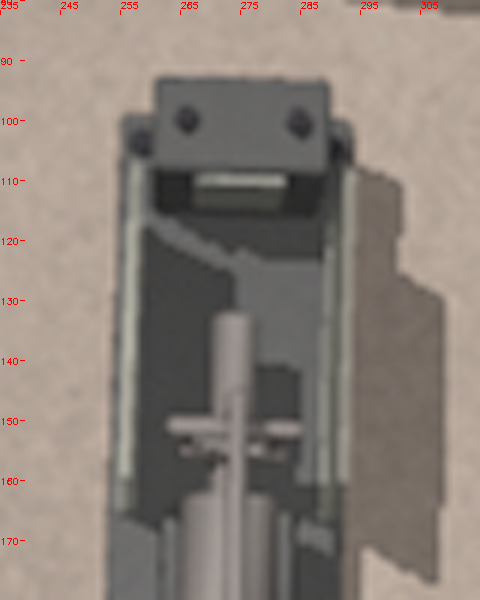

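Request:
jog_arm(steps=[-0.005,0,0,0,-0.003,0,-0.002,0,0,0,0,0,0,0,0,0,0,0,0,0,0,0,0,0])

```text
clock: 9.03
position: [0.4398, -0.0469, 0.1108]
orientation: [179.5, -0.7, -0.0]
force: [6.5, 1.1, -4.8]
opening: 0.0153
```

Request:
jog_arm(steps=[0.006,0,0,0,-0.006,0,0.006,0,0,0,0,0,0.006,0,0,0,0,0,0.006,0,0,0,0,0,0,0,0,0,0,0])

```text
clock: 9.45
position: [0.4658, -0.0468, 0.1106]
orientation: [179.5, -0.1, -0.0]
force: [0.8, -0.5, -3.8]
opening: 0.0156
```

```bash
python3 t.py t8 235 80 315 180 6;python3 t.py s8 120 120 280 250 5 scene
```

```text
[ 0.4657903  -0.04678165  0.11055059] [ 1.79512218e+02 -5.65284844e-02 -4.26008464e-02]
[ 0.46523035 -0.04668467  0.1104336 ] [ 1.79521619e+02 -2.41693666e-02 -3.74614090e-02]
```

View pics/t8.png

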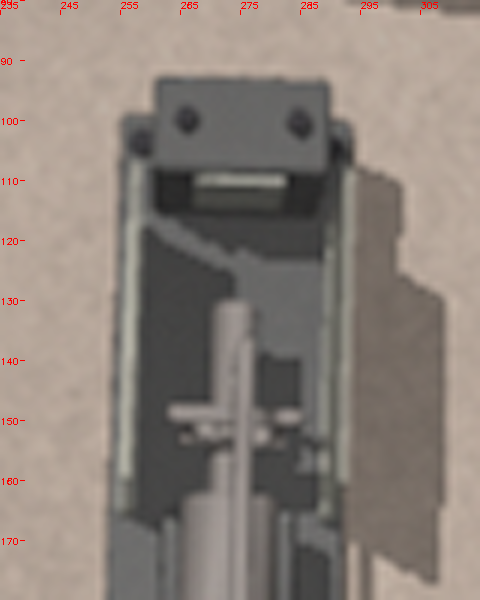

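View pics/s8.png

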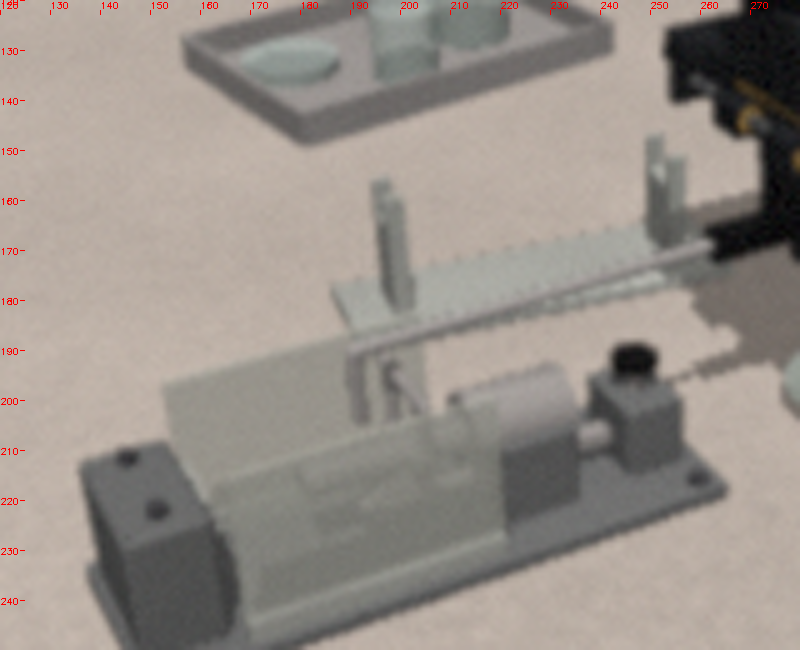

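The bar stayed at row 149, about 49 mm drawn, with the leg clear of it and the force near zero. The bolt is cocked. Lifting straight up.

Request:
jog_arm(steps=[0,0,-0.01,0.006,0,0,0,0,-0.02,0,0,0,0,0,-0.03,0,0,0,0,0,-0.03,0,0,0,0,0,-0.01,0,0,0,0,0,0,0,0,0])

```text
clock: 10.05
position: [0.4616, -0.0456, 0.2126]
orientation: [-180.0, 0.5, -0.1]
force: [1.1, -0.3, -2.1]
opening: 0.0156
```

Request:
jog_arm(steps=[0.006,0.02,0,0,0.004,0.0215,0.01,0.03,0,0,0.004,0.0215,0.01,0.035,0,0,0,0.0215,0.01,0.035,0,0,0,0.0215,0.01,0.035,0,0,0,0.0215,0.008,0.03,0,0,0,0.0215,0.002,0.01,0,0,0,0,0,0,0,0,0,0,0,0,0,0,0,0])

```text
clock: 10.8
position: [0.5021, -0.2495, 0.2028]
orientation: [-179.6, 0.7, -7.7]
force: [0.6, 0.7, -2.5]
opening: 0.015
```

```bash
python3 w.py w9; python3 t.py t9 225 80 375 230 4
```

```text
10.8 [ 0.5021 -0.2495  0.2028] [-179.61    0.73   -7.66] 289.03687915166165 [[0.001, -0.95, -0.311, 0.081], [1.0, 0.001, -0.001, -0.001], [0.001, -0.311, 0.95, -0.146], [0.0, 0.0, 0.0, 1.0]]
[ 0.5020495  -0.24903007  0.20287542] [-179.60999499    0.74672242   -7.62783855]
```

View pics/w9.png

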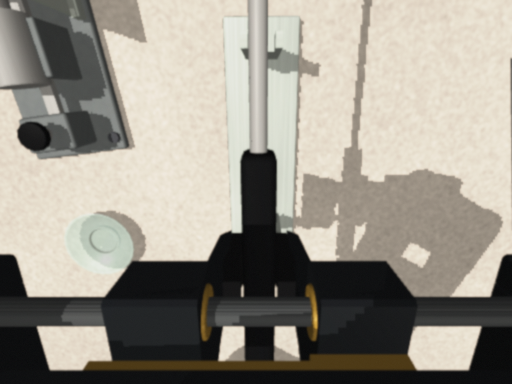

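View pics/t9.png

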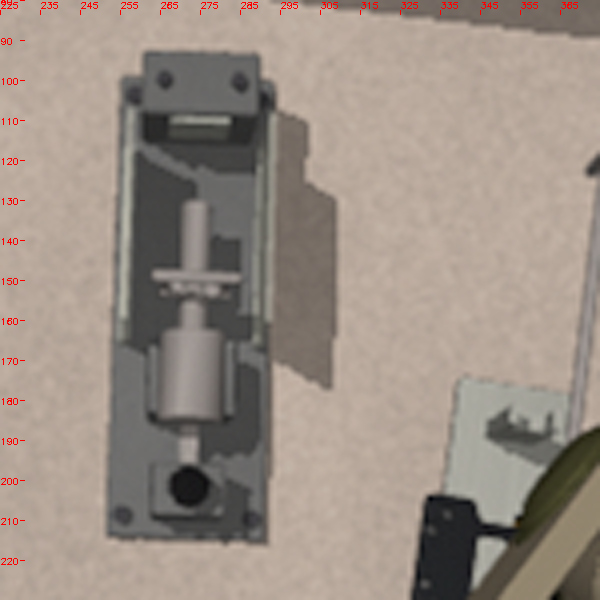

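Request:
jog_arm(steps=[0.0025,0.003,0.01,-0.006,0.013,-0.005,0,0,0.025,0,0,0,0,0,0.03,0,0,0,0,0,0.025,0,0,0,0,0,0.008,0,0,0,0,0,0,0,0,0])

```text
clock: 11.4
position: [0.5059, -0.2439, 0.105]
orientation: [179.9, -0.3, -6.7]
force: [0.5, -0.2, -1.7]
opening: 0.0152
```

Request:
jog_arm(steps=[0,0.009,0,0,0,0.012,0,0,0,0,0,0,0,0,0,0,0,0])

```text
clock: 11.65
position: [0.506, -0.2527, 0.1083]
orientation: [179.8, -0.5, -7.3]
force: [-0.3, -0.1, -2.7]
opening: 0.0156
```

```bash
python3 w.py w10
```

```text
11.65 [ 0.506  -0.2527  0.1083] [179.83  -0.52  -7.31] 289.03687915166165 [[0.001, -0.95, -0.311, 0.081], [1.0, 0.001, -0.001, -0.001], [0.001, -0.311, 0.95, -0.146], [0.0, 0.0, 0.0, 1.0]]
```

View pics/w10.png

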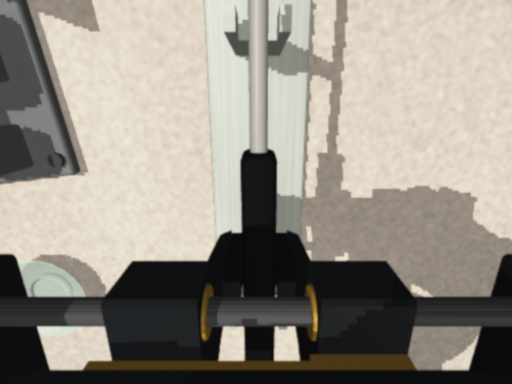

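The rod at column 258 is centred over the front cradle (columns 226-290). Lowering.

Request:
jog_arm(steps=[-0.0015,0,0.012,0.002,-0.004,0,0,0,0.012,0,0,0,0,0,0.01,0,0,0,0,0,0,0,0,0])

```text
clock: 12.03
position: [0.5057, -0.2539, 0.0745]
orientation: [179.8, -0.6, -7.3]
force: [-0.8, -0.7, -2.7]
opening: 0.0155
```

Request:
jog_arm(steps=[-0.001,-0.001,0.007,0.003,-0.006,0,0,0,0.005,0,0,0,0,0,0.002,0,0,0,0,0,0,0,0,0])

```text
clock: 12.37
position: [0.5048, -0.2527, 0.0588]
orientation: [180.0, -0.2, -7.3]
force: [-0.6, -0.8, -3.4]
opening: 0.0156
```

Request:
jog_arm(steps=[0,0,0.0012,0,0,0,0,0,0,0,0,0,0,0,0,0,0,0])

```text
clock: 12.62
position: [0.5052, -0.253, 0.0581]
orientation: [179.9, -0.2, -7.3]
force: [-1.0, 0.6, -3.0]
opening: 0.0156
```

Request:
jog_arm(steps=[0,0,0,0,0,0,0,0,0,0,0,0,0,0,0,0,0,0,0,0,0,0,0,0,0,0,0,0,0,0,0,0,0,0,0,0], grip=0.06)

```text
clock: 13.12
position: [0.5064, -0.2539, 0.0602]
orientation: [179.8, -0.5, -7.3]
force: [0.5, -0.4, 0.8]
opening: 0.0533
```

```bash
python3 w.py w11; python3 t.py t11 225 80 375 230 4
```

```text
13.1167 [ 0.5064 -0.2539  0.0602] [179.79  -0.47  -7.34] 289.03687915166165 [[0.001, -0.95, -0.311, 0.081], [1.0, 0.001, -0.001, -0.001], [0.001, -0.311, 0.95, -0.146], [0.0, 0.0, 0.0, 1.0]]
[ 0.50642157 -0.2539041   0.06022326] [179.79147414  -0.46602738  -7.33516326]
```

View pics/w11.png

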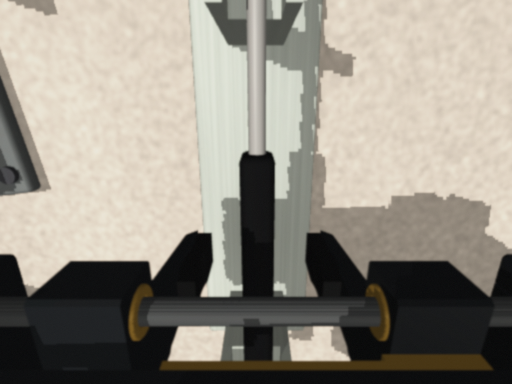

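View pics/t11.png

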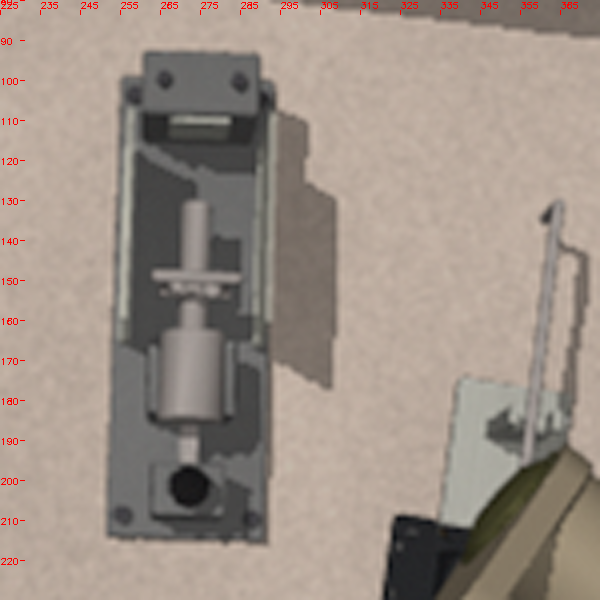

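The rod is released in its original place (hook tip at (364,131) in the top view, as at the start) and the bolt is still cocked. Retreating straight up.

Request:
jog_arm(steps=[0,0,-0.01,0.003,-0.006,0,0,0,-0.02,0,0,0,0,0,-0.03,0,0,0,0,0,-0.03,0,0,0,0,0,-0.03,0,0,0,0,0,0,0,0,0])

```text
clock: 13.72
position: [0.5052, -0.2531, 0.1834]
orientation: [-179.9, 0.2, -7.3]
force: [0.1, -0.1, 0.9]
opening: 0.0602
```

```bash
python3 w.py w12; python3 t.py s12 120 120 280 250 5 scene
```

```text
13.7167 [ 0.5052 -0.2531  0.1834] [-179.86    0.18   -7.34] 289.03687915166165 [[0.001, -0.95, -0.311, 0.081], [1.0, 0.001, -0.001, -0.001], [0.001, -0.311, 0.95, -0.146], [0.0, 0.0, 0.0, 1.0]]
[ 0.50441574 -0.25253935  0.1806288 ] [-179.75044432    0.35326331   -7.34550628]
```

View pics/w12.png

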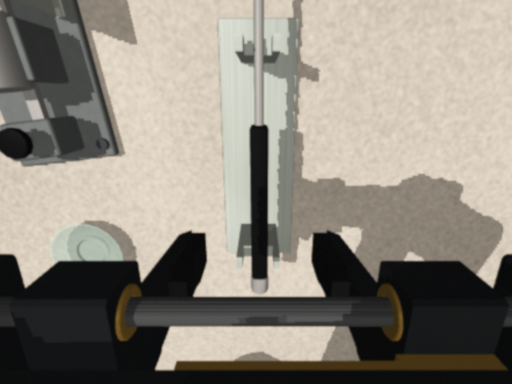

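View pics/s12.png

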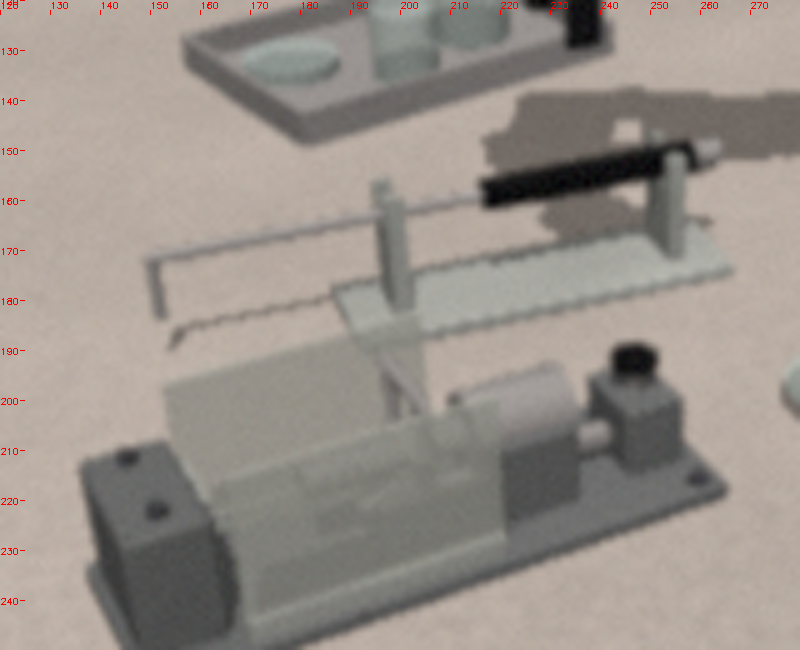

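The rod lies in both cradles with the leg down, and the bolt is cocked. Now moving over to the trip button with the fingers shut.

Request:
jog_arm(steps=[0.006,-0.02,0,0,0,-0.0215,0.01,-0.03,0,0,0,-0.0215,0.01,-0.035,0,0,0,-0.0215,0.01,-0.035,0,0,0,-0.0215,0.01,-0.035,0,0,0,-0.0215,0.008,-0.03,0,0,0,-0.0215,0.002,-0.015,0,0,0,0,0,0,0,0,0,0,0,0,0,0,0,0], grip=0)

```text
clock: 14.57
position: [0.5696, -0.0468, 0.1638]
orientation: [-179.1, 1.8, 0.2]
force: [-0.4, -0.5, -0.5]
opening: 0.0021
```

```bash
python3 w.py w13
```

```text
14.5667 [ 0.5696 -0.0468  0.1638] [-179.05    1.77    0.22] 289.03687915166165 [[0.001, -0.95, -0.311, 0.081], [1.0, 0.001, -0.001, -0.001], [0.001, -0.311, 0.95, -0.146], [0.0, 0.0, 0.0, 1.0]]
```

View pics/w13.png

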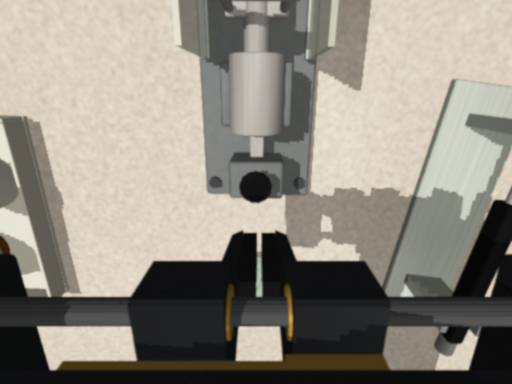

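```bash
python3 -c "
from h import *
print(ray('wrist',256.5,186,.076))"
```

```text
[ 0.57629831 -0.04202978  0.076     ]
```

Request:
jog_arm(steps=[0.003,0,0,-0.01,0.018,0,0,0,0,-0.005,0.012,0,0,0,0.025,0,0,0,0,0,0,0,0,0])

```text
clock: 14.95
position: [0.5721, -0.0511, 0.1369]
orientation: [180.0, -0.1, -0.1]
force: [-1.0, -0.0, -1.8]
opening: 0.0004
```

Request:
jog_arm(steps=[0.003,-0.008,0,0,0,0,0,0,0.02,0,0,0,0,0,0.02,0,0,0,0,0,0,0,0,0])

```text
clock: 15.28
position: [0.5771, -0.0443, 0.0998]
orientation: [179.9, -0.5, -0.3]
force: [-0.9, -0.5, -0.5]
opening: 0.0005
```

Request:
jog_arm(steps=[-0.0015,-0.001,0.012,0,-0.006,0,0,0,0.008,0,0,0,0,0,0,0,0,0])

```text
clock: 15.53
position: [0.5772, -0.0435, 0.0815]
orientation: [179.8, -0.3, -0.4]
force: [0.2, 0.1, -0.2]
opening: 0.0005
```

Request:
jog_arm(steps=[0,0,0.005,0,-0.002,0,0,0,0.005,0,0,0,0,0,0,0,0,0])

```text
clock: 15.78
position: [0.5781, -0.0437, 0.0724]
orientation: [179.8, -0.3, -0.4]
force: [-1.4, -0.7, 3.0]
opening: 0.0007
```

Contact at 3 N with the button about 3.6 mm down. Pressing a further 7 mm.

Request:
jog_arm(steps=[-0.001,0,0.004,0,-0.002,0,0,0,0.003,0,0,0,0,0,0,0,0,0,0,0,0,0,0,0])

```text
clock: 16.12
position: [0.5778, -0.0438, 0.0663]
orientation: [179.7, -0.3, -0.4]
force: [-0.9, -0.0, 3.9]
opening: 0.0006
```

```bash
python3 t.py t14 225 80 375 230 4;  python3 t.py s14 120 120 280 250 5 scene
```

```text
[ 0.57782357 -0.0438202   0.06625533] [179.72902564  -0.3493082   -0.38320654]
[ 0.57783136 -0.04380479  0.06627549] [179.73113413  -0.35154552  -0.38628776]
```

View pics/s14.png

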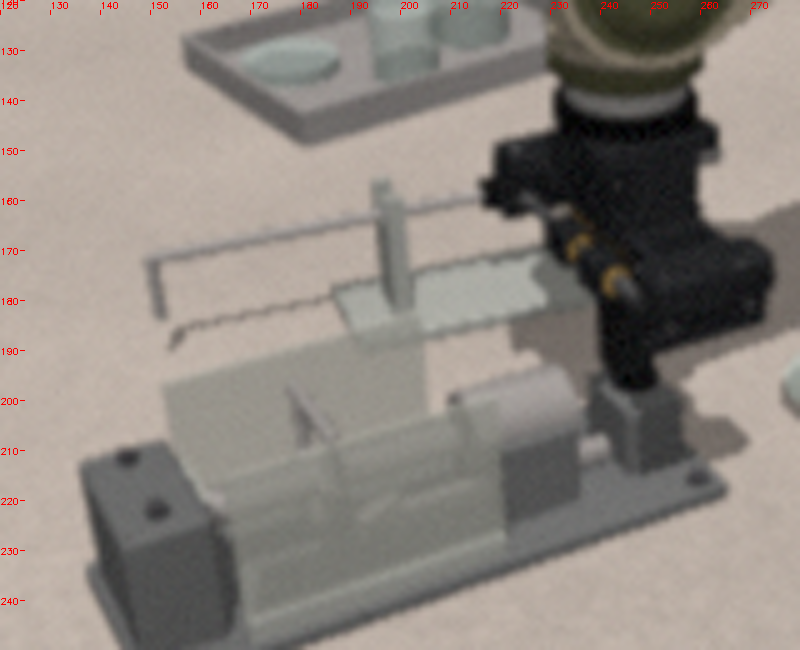

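The tester has fired: the bar is forward again at (180,197), as at the start. Retreating upward.

Request:
jog_arm(steps=[0,0,-0.01,0,0,0,0,0,-0.02,0,0,0,0,0,-0.03,0,0,0,0,0,-0.03,0,0,0,0,0,-0.02,0,0,0,0,0,0,0,0,0,0,0,0,0,0,0,0,0,0,0,0,0])

```text
clock: 16.88
position: [0.5764, -0.0434, 0.1828]
orientation: [179.7, -0.3, -0.4]
force: [-0.4, 0.3, 0.5]
opening: 0.0005
```

```bash
python3 t.py t15 130 80 380 280 3;  python3 t.py s15 120 120 280 250 5 scene; python3 w.py w15
```

```text
[ 0.57642515 -0.04335313  0.18282597] [179.7203467   -0.31409534  -0.40077964]
[ 0.57618841 -0.04332866  0.18225062] [179.73600111  -0.2493422   -0.40277335]
16.9833 [ 0.5761 -0.0433  0.1819] [179.75  -0.2   -0.4 ] 289.03687915166165 [[0.001, -0.95, -0.311, 0.081], [1.0, 0.001, -0.001, -0.001], [0.001, -0.311, 0.95, -0.146], [0.0, 0.0, 0.0, 1.0]]
```

View pics/t15.png

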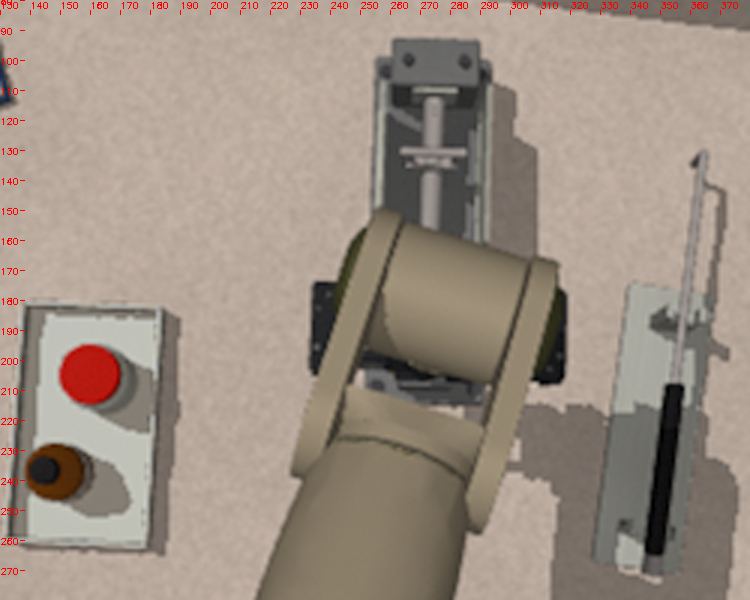

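View pics/s15.png

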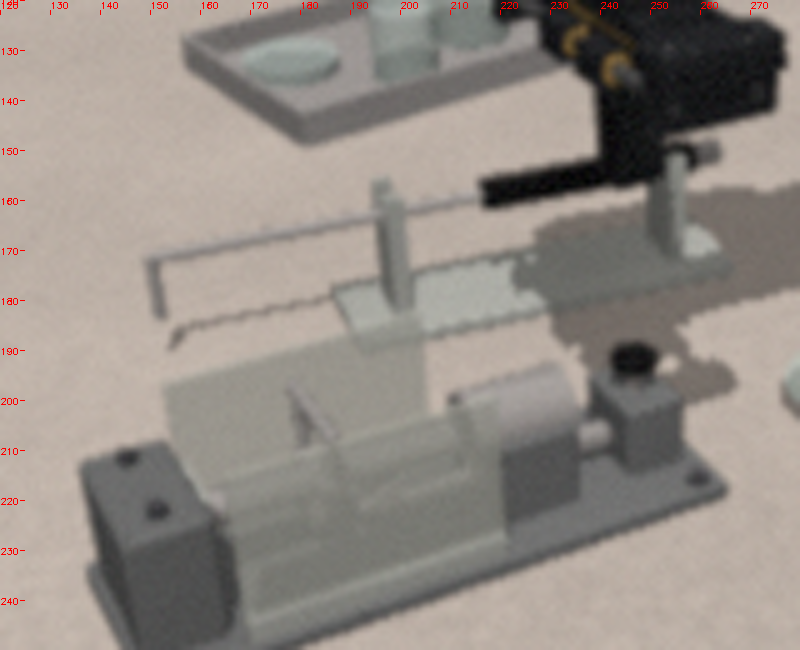

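The bolt is forward (bar at row 130), the button is up, the rod is in both cradles, the bystanders are in place and the arm is clear. Handing in.

```bash
python3 -c "
from workcell import manip
print(manip.finish_job())"
```

```text
the job is handed in; nothing more can be done
None
```

The job is done and handed in at about 17 s of the 58 s allowed; `finish_job` gave no verdict.

- **Cocking:** I gripped the rod at its handle, hooked the cross-bar and drew the bolt to about 58 mm. When I let go, the bar stayed at about 49–50 mm.
- **Rod:** I laid it back in both cradles and released it. In the camera views it sits where it started, hook leg down. I did not compute its final pose, but the gripper released it within about 2 mm of where it picked it up.
- **Firing:** I pressed the button about 10 mm with a force of about 4 N, and the bolt shot forward.

**Last checks:** The last pictures show the bar back at its forward position, the button up, the rod in both cradles and the gripper clear at about 0.18 m. The bottle and jar are where they started in the top view. The arm hid the dish in that view; only its edge showed in the scene camera, and that edge had not moved.

**Disagreement:** The top camera measured the rod about 2% short (357 mm instead of 364 mm, from the back of the handle to the hook). Because of that, I set the hook by comparing it with the bar in the same picture and by the pull force. No check failed.

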